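Hold a slide flush on the tilted window of a slide reader

TASK

Press the blue pedal on the slide dock down to its stop so that it feeds the slide carrier out on to the tray, and pick the carrier up by its orange fin. Tilt it to match the sloped window of the slide reader, set it face down inside the window's frame and press it flush and firmly until the sprung window plate is fully home, without forcing it or moving the things standing round about. Finish while still holding it pressed there: do not let go.

Things in the scene. Friction and masses are not known exactly. Their poses are not given: they have to be found in the camera images.
- slide_dock: fixed slide dock: grey base 216 x 76 mm, behind it a dust hood (clear sides, white roof 85 mm high), in front an open tray of two rails. Origin at the underside below the hood's mouth; x points into the hood (tray x -104 to 0, hood 0 to 105 mm), z up. Rails 34 mm up; side guides 43 mm apart, 38 mm high; end lip 37 mm high at x -100 mm.
- dock_pedal (a joint): angle of the blue pedal, rad: 0 up, 0.30 at its stop. Plate 76 x 50 mm on the roof, hinged at its rear (about dock y, at dock x 95, z 95 mm); press its free end down. Sprung: 4 N at the pad starts it, 8 N at the stop. Pressing it drives a pusher that moves the carrier 91 to 94 mm out; let up, the pusher goes back and the carrier stays on the tray.
- pedal_pad (a point): middle of the ribbed black pad (38 x 42 mm) on the pedal's upper face, 54 mm from the hinge; 115 mm above the bench when up, 16 mm lower at the stop. Its axes are the dock's while the pedal is up.
- slide_carrier: black frame 80 x 40 x 8 mm, glass slide in its underside, on its back an upright orange fin 34 mm long (x), 12 mm thick (y), 30 mm high, in the middle. Origin at the centre of the underside, x along its length, z up the fin. 60 to 130 g. Starts under the hood, x along the dock's x; fed out, the fin stands 50 mm in front of the mouth. Either end may lead.
- carrier_fin (a point): grip point in the fin: on the carrier's z axis, 30 mm above its underside (22 mm above the back of the frame, 8 mm under the fin's top).
- slide_reader: slide reader: white console 172 x 120 x 38 mm, fixed to the bench, with two ears (108 mm high) that carry a grey tilting head 112 x 72 mm. Origin at the centre of the underside; front (small dark display) towards -x, z up. The head turns about the y axis at x = 10 mm, z = 90 mm.
- reader_head (a joint): tilt of the head, rad: 0 level, positive with its far (+x) edge raised so that the window looks up and to the front. Clamped: it stays at the tilt found, between 0.25 and 0.58.
- window (a point): centre of the steel plate's upper face in the head (dark window, light-blue square); z is the face's outward normal, x up the slope, y level. The plate lies in a nest 88 (x) by 48 mm (y); the grey frame round it, 12 mm wide, stands 3 mm above the plate at rest, 9 mm with it home. The point moves with the plate.
- reader_plate (a joint): how far the sprung window plate is pushed in, m: 0 at rest, 0.006 at its stop (home). It slides straight along the window's normal; about 4 N starts it, 10 N brings it home.
- petri_1: petri dish, 59 mm across, 15 mm high, behind the instruments; bystander. Origin at its underside.
- timer: white bench timer, 62 x 66 x 20 mm, behind the instruments; bystander. Origin at its underside.
- marker_1: white marker pen with black cap, 138 mm, lying left of the reader; bystander. Origin at its underside.
- bottle_amber: reagent bottle with white cap, 62 mm across, 115 mm high, left behind the reader; bystander. Origin at its underside.
There are look-alikes about, which are no part of the job. Several things have the shape of the slide_carrier; the one meant has the colours described above.

How it is judged:
On the way, in this order (a step that is already met when the one before it is completed fails the run):
1. the pedal is pressed to its stop (value of joint dock_pedal above 0.26 rad), for 0.2 s.
2. the carrier is lifted clear of the tray in the fingers (height (world z) of slide_carrier above 0.07 m and contact force between the fingers and slide_carrier above 2 N and contact force between slide_dock and slide_carrier below 0.05 N), for 0.2 s.
At the end, for the whole second after the job is handed in: the carrier is still gripped, face down in the window's frame, flush with the plate within 2 degrees and 2 mm, pressing it at least 4.5 mm in (of 6 mm) with more than 4 N, and still (value of joint reader_plate above 0.0045 m and angle between the z axis of slide_carrier and the z axis of window, either way round below 0.035 rad and z of slide_carrier in the frame of window between -0.002 and 0.002 m and z of carrier_fin in the frame of window above 0.02 m and contact force between slide_carrier and slide_reader above 4 N and contact force between the fingers and slide_carrier above 2 N and linear speed of slide_carrier below 0.02 m/s); the arm keeps its last pose, push and grip.
It fails at once if the slide is forced against the reader with more than 50 N (contact force between slide_carrier and slide_reader above 50 N).
It fails at once if a bystander is moved (distance of any of petri_1, timer, marker_1, bottle_amber from where it was at the start of the episode above 0.02 m).
It also fails if it takes over 58 s, if anything falls off the work surface, if the arm or the gripper's body presses on something with over 40 N, if the wrist force passes 120 N, or if a joint passes its speed limit or range.

ROBOT

A 6-joint arm with a two-finger parallel gripper is mounted at the origin on a cart in front of the work surface, level with it; the furniture and walls round the work are solid. World frame = base frame: x ahead of the robot, y to its left, z up, the work surface at z = 0. Lengths are in m, angles in rad, forces in N, time in s.
With the tool pointing down it reaches from about 0.25 to 0.775 m from the base axis. Payload 4 kg.
Tool frame: the origin (TCP) lies midway between the tips of the shut fingers; the grasp point (between the pads) lies 19 mm behind it; z points along the fingers, y is the direction in which the jaws open and shut (so a half turn about z gives the same grasp; the last joint's range is limited). The gripper opens to 94 mm and grips with 3 to 60 N. Pads are 16 mm wide; open, the fingers measure 119 mm over their backs; the gripper's body (75 mm by 177 mm) begins 78 mm behind the grasp point.
Start: joints at [1.205, 0.087, 1.371, -0, 1.684, -0.103], TCP at [0.143, 0.531, 0.206] pointing down, gripper open.
Joint ranges: [-3.1, 3.1], [-0.76, 2.03], [0.27, 2.55], [-1.08, 4.22], [0.17, 2.65], [-2.57, 2.57]. Speed limits (rad/s): [2.79, 2.79, 3.14, 3.14, 3.14, 3.14].

INTERFACE

Orientations are given as [roll, pitch, yaw] about the fixed x, y, z axes, in that order (R = Rz(yaw) Ry(pitch) Rx(roll)).
In Python, from bench import get_obs, snapshot, ticket gives the robot as it stands.
- The arm moves only by the shell command python3 -m creep 'ROWS' [OPENING]. ROWS is JSON, a list that holds one entry, the list of rows, each a list of 4 numbers: the shift along the tool's x, y, z in mm, then the turn about the tool's z in degrees. A call has 1 to 8 rows; each row shifts and turns the commanded pose from where the row before left it, along the tool's axes as they then stand; what a row does not reach is not made up. A row lasts 1/8 s, in which the tool goes at most 62.5 mm and 10.7 degrees, less where a joint would pass 70% of its speed; a pose out of reach is approached as far as the arm can. A call with a gripper value outside its range is refused whole. OPENING is the opening, from 0 (shut) to 1 (fully open), set as the call begins (- or left out, the last holds). The fingers move at their own pace and stop on an object; the grip force is fixed at half the most. Time passes only in rows, so rows that do not move let the fingers close. It gives the time, the measured TCP pose, the force and the opening at its end, in the units of the state.
- get_obs(): the state, without advancing time (a new reading comes with each control period).
- snapshot(name): name is "scene" or "top"; returns a dict with "color" (480x640x3 uint8, red, green, blue), "depth" (480x640 float32, m along the optical axis (not along the pixel's ray), 0 where there is no reading), "fx", "fy", "cx", "cy" (pixels), "extrinsics" (4x4, takes a point from world to camera coordinates). Camera axes: x right, y down, z forward; pixel columns grow to the right and rows downward; lengths in m; the calibration is good to about 2 mm. A picture is of the moment at which its call begins.
- ticket.close_job(): hands the job in, once; it reports no verdict.
The state is a dict: "time": time; "joint_positions": joint angles; "qvel": joint speeds; "joint_torque": joint torques, N m; "tool_pos": TCP position; "ee_rot": TCP orientation; "wrist_force": force on the tool from outside, world axes, zero at the start; "wrist_torque": the same for the moment, N m; "width": finger opening in m.
Only numpy, scipy, OpenCV 4.12 (cv2) and the standard library are available. Lean on these libraries where they do the work, as an engineer would, in place of code of your own. Each camera call takes 0.05 s, during which the arm holds its last target. There are 200 camera calls.

## Working session

There is one attempt and no reset: what is moved stays moved. The work goes in short steps, Python scripts to look and compute and a shell command to move; the robot and the scene stay as the last step left them, time stands still between calls to the robot, and variables do not carry over. Pictures are saved under pics/ and viewed, on a budget of 10 in all, crops included, one or two more only if the job needs it, and the job is handed in when it is done.

```bash
mkdir -p pics; ls; cat > h.py <<'E'
import numpy as np, cv2
from bench import get_obs, snapshot, ticket
from scipy.spatial.transform import Rotation as R
def grab(n):
    s=snapshot(n); np.savez(f'/tmp/{n}.npz',**s); return s
def load(n): return dict(np.load(f'/tmp/{n}.npz'))
def world(s):
    v,u=np.mgrid[:480,:640]; d=s['depth']
    p=np.stack([(u-s['cx'])/s['fx']*d,(v-s['cy'])/s['fy']*d,d],-1)
    E=s['extrinsics']; return (p-E[:3,3])@E[:3,:3]
def proj(s,p):
    E=s['extrinsics']; q=E[:3,:3]@np.array(p)+E[:3,3]; return q[0]/q[2]*s['fx']+s['cx'],q[1]/q[2]*s['fy']+s['cy']
E
python3 - <<'E'
from h import *
for n in('scene','top'):
    s=grab(n); cv2.imwrite(f'pics/{n}0.png',s['color'][:,:,::-1])
    E=s['extrinsics']; print(n,-E[:3,:3].T@E[:3,3],E[2,:3],s['fx'])
o=get_obs();print(o)
E
```

```text
pics
scene [-0.10892337 -0.16090695  0.56695758] [ 0.67769717  0.53736309 -0.5019636 ] 601.9579007041813
top [0.3738297  0.31899089 0.98031894] [ 0.16200897  0.0324762  -0.98625473] 495.93775303051456
{'time': 0.1, 'joint_positions': array([ 1.20489364e+00,  8.78726321e-02,  1.37211462e+00, -2.10798723e-05,
        1.68361235e+00, -1.03094710e-01]), 'qvel': array([-0.00038469, -0.00224937, -0.0020051 ,  0.00095551, -0.00059567,
       -0.00096278]), 'joint_torque': array([ 1.91824460e-03, -3.41255808e+01, -3.03300297e+01,  7.19217723e-02,
        3.04205215e-02, -9.94445622e-05]), 'tool_pos': array([0.14271254, 0.53063678, 0.20442003]), 'ee_rot': array([-3.13959420e+00, -1.85700311e-04,  2.87878214e+00]), 'wrist_force': array([0.42343923, 0.45877702, 0.09045036]), 'wrist_torque': array([2.46247512e-02, 4.90364188e-04, 9.54082159e-05]), 'width': 0.09385010491944523}
```

View pics/scene0.png

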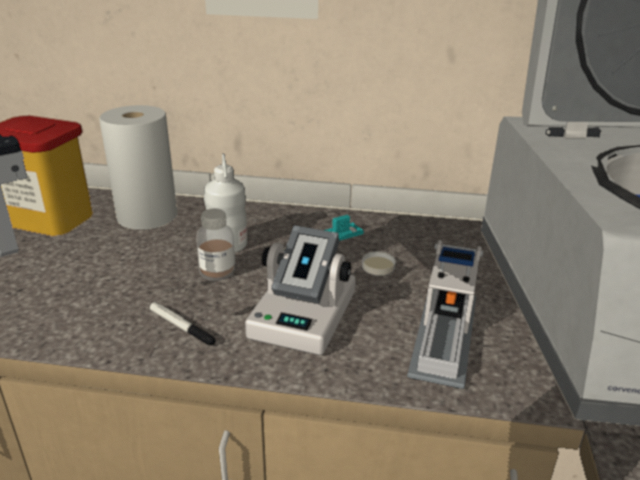

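View pics/top0.png

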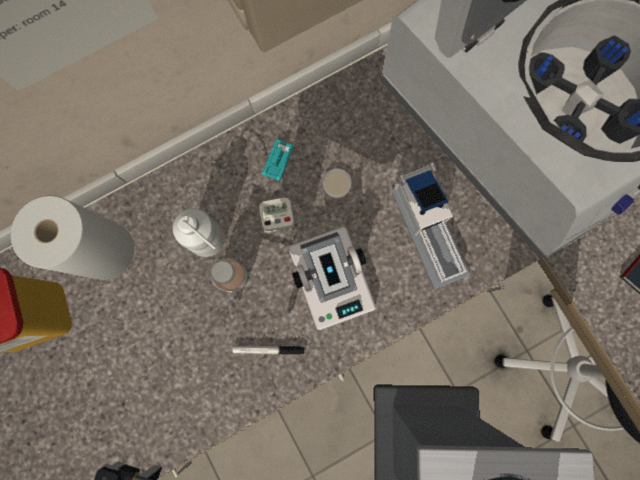

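Scene: the dock is at (448,310) with an orange fin under the hood at (451,298), the reader head at (305,262), and the pen at (182,323). Top: the dock is at (430,230), the reader at (333,275), the petri dish at (337,183) and the timer at (277,215).

Carrier candidates are the teal carrier at top (277,160) / scene (345,227) and the black one with the orange fin at scene (451,298). The second fits the description. I'll measure and confirm in a crop.

```bash
python3 - <<'E'
from h import *
t=load('top');s=load('scene')
a=cv2.resize(s['color'][230:390,400:490],None,fx=4,fy=4,interpolation=cv2.INTER_CUBIC)[:600]
b=cv2.resize(t['color'][155:295,285:475],None,fx=2.3,fy=2.3,interpolation=cv2.INTER_CUBIC)
im=np.zeros((600,800,3),np.uint8); im[:a.shape[0],:360]=a; im[:b.shape[0],362:362+b.shape[1]]=b[:, :438]
cv2.imwrite('pics/crop1.png',im[:,:,::-1])
for n,c in(('scene',s),('top',t)):
    W=world(c); hsv=cv2.cvtColor(c['color'],cv2.COLOR_RGB2HSV)
    def rep(nm,m):
        m=m&(c['depth']>0)
        k,l,st,ce=cv2.connectedComponentsWithStats(m.astype(np.uint8))
        for i in range(1,k):
            if st[i,4]>=12:
                P=W[l==i]; print(n,nm,st[i],ce[i].round(1),np.median(P,0).round(4),P.min(0).round(3),P.max(0).round(3))
    roi=np.zeros((480,640),bool)
    if n=='top': roi[150:300,255:475]=1
    else: roi[200:390,230:490]=1
    H,S,V=[hsv[...,i] for i in range(3)]
    rep('blue',roi&(H>105)&(H<125)&(S>110)&(V>40))
    rep('cyan',roi&(H>90)&(H<108)&(S>120)&(V>150))
    rep('orange',roi&(H<18)&(S>170)&(V>130))
    # height slabs
    for lo,hi in((.012,.03),(.030,.044),(.08,.09),(.09,.12),(.12,.14)):
        rep(f'z{lo}-{hi}',roi&(W[...,2]>lo)&(W[...,2]<hi)) if n=='top' else 0
E
```

```text
scene blue [439 248  35  18 247] [456.9 257.3] [0.5898 0.1474 0.1174] [0.572 0.122 0.102] [0.647 0.184 0.122]
scene cyan [302 257   6   7  32] [304.6 260.1] [0.4718 0.3296 0.0976] [0.467 0.325 0.095] [0.477 0.335 0.101]
scene orange [446 292   9  12  88] [450.3 297.8] [0.5861 0.1432 0.0523] [0.583 0.138 0.042] [0.592 0.149 0.063]
top blue [407 171  41  41 486] [424.3 186.8] [0.6291 0.1618 0.1066] [0.576 0.122 0.094] [0.655 0.191 0.124]
top cyan [327 267   6   5  23] [329.4 269. ] [0.4731 0.3309 0.0979] [0.469 0.326 0.092] [0.477 0.335 0.103]
top z0.012-0.03 [271 151  12  16  42] [277.6 159.8] [0.7009 0.4373 0.0222] [0.691 0.429 0.012] [0.72  0.452 0.03 ]
top z0.012-0.03 [442 150  33  37 131] [458.8 167.4] [0.688  0.0754 0.0218] [0.651 0.045 0.013] [0.724 0.107 0.03 ]
top z0.012-0.03 [322 168  30  29 656] [336.3 182.1] [0.6579 0.3197 0.0157] [0.629 0.29  0.012] [0.688 0.348 0.021]
top z0.012-0.03 [393 186  54 103 571] [417.9 241.3] [0.5358 0.1561 0.0145] [0.448 0.105 0.012] [0.648 0.206 0.03 ]
top z0.012-0.03 [259 197  35  34 907] [275.8 213.5] [0.5913 0.439  0.019 ] [0.559 0.404 0.01
[... 1737 characters left out ...]
0.09 ]
top z0.09-0.12 [465 150  10  11  67] [470.7 153.7] [0.6875 0.0734 0.1004] [0.678 0.066 0.09 ] [0.698 0.081 0.119]
top z0.09-0.12 [ 398  163   50   52 1165] [424.  186.9] [0.6235 0.1604 0.1078] [0.576 0.122 0.09 ] [0.67  0.206 0.12 ]
top z0.09-0.12 [300 232  38  16 106] [318.4 239. ] [0.5244 0.3508 0.1134] [0.509 0.317 0.105] [0.539 0.383 0.12 ]
top z0.09-0.12 [ 292  242   74   48 1858] [327.3 263.9] [0.4829 0.3355 0.1037] [0.437 0.267 0.09 ] [0.519 0.397 0.12 ]
top z0.12-0.14 [423 197  25  13  76] [433.1 202.9] [0.5897 0.1499 0.1211] [0.578 0.123 0.12 ] [0.601 0.166 0.124]
top z0.12-0.14 [301 234  40  23 318] [320.2 244. ] [0.5144 0.3467 0.1237] [0.493 0.312 0.12 ] [0.533 0.38  0.129]
```

View pics/crop1.png

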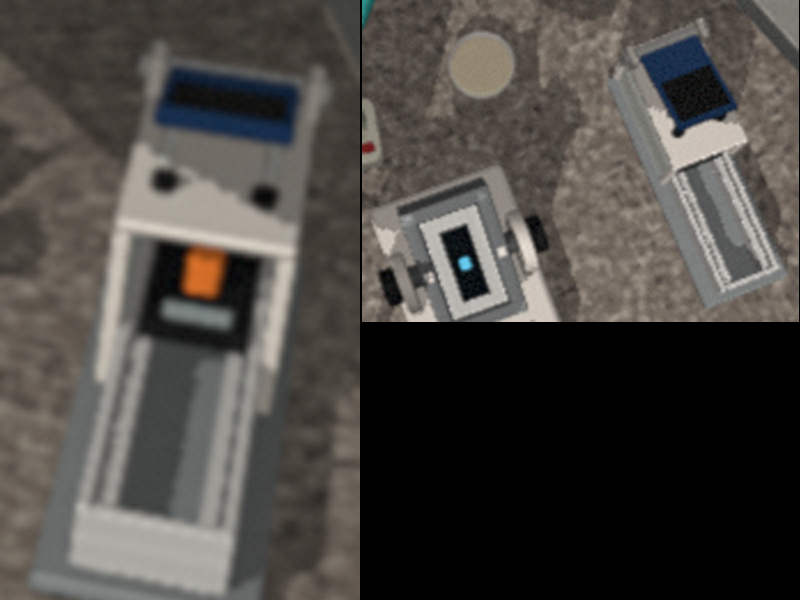

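The crop confirms that the black frame with the orange fin sits under the hood at crop (205,272). Next I'll measure the dock pose, the pad, and the reader's yaw and tilt.

```bash
cat >> h.py <<'E'
def comp(m,seed):
    k,l=cv2.connectedComponents(m.astype(np.uint8)); return l==l[seed[1],seed[0]]
E
python3 - <<'E'
from h import *
t=load('top');W=world(t);Z=W[...,2];C=t['color'].astype(int)
hsv=cv2.cvtColor(t['color'],cv2.COLOR_RGB2HSV)
roi=np.zeros(Z.shape,bool); roi[160:295,388:470]=1
def rect(P,n):
    r=cv2.minAreaRect((P[:,:2]*1000).astype(np.float32)); print(n,np.round(r[0],1),np.round(r[1],1),round(r[2],2), len(P)); 
m=comp(roi&(Z>.009)&(Z<.13),(430,250)); 
rect(W[m],'dock')
mb=roi&(Z>.009)&(Z<.0175);rect(W[mb],'dockbase')
bl=roi&(hsv[...,0]>105)&(hsv[...,0]<125)&(hsv[...,1]>110)&(hsv[...,2]>40)&(Z>.09)
hull=cv2.convexHull(np.argwhere(bl)[:,::-1].astype(np.int32)); mm=np.zeros(Z.shape,np.uint8);cv2.fillConvexPoly(mm,hull,1)
P=W[(mm>0)&(Z>.09)];rect(P,'pedal')
bk=(mm>0)&(C.max(-1)<55)&(Z>.1);P=W[bk];rect(P,'pad');print(P.mean(0),np.argwhere(bk).mean(0))
roi=np.zeros(Z.shape,bool); roi[225:335,285:380]=1
m=roi&(Z>.03)&(Z<.044);rect(W[m],'console')
# head plane: light frame
P0=np.array([.4725,.3303,.0978]); near=roi&(np.linalg.norm(W-P0,axis=-1)<.065)
for nm,mk in(('frame grey',near&(np.linalg.norm(W-P0,axis=-1)<.07)),('inner',roi&(np.linalg.norm(W-P0,axis=-1)<.022))):
    P=W[mk]
    for _ in range(8):
        c=P.mean(0);n=np.linalg.svd(P-c)[2][2];n*=np.sign(n[2])
        d=(W[mk]-c)@n; P=W[mk][abs(d)<.004]
    print(nm,len(P),c,n,'tilt',np.arccos(n[2]),'yaw',np.degrees(np.arctan2(-n[1],-n[0])),'P0 off',(P0-c)@n)
    h=np.histogram((W[mk]-c)@n*1000,np.arange(-8,9));print(h[0])
s=load('scene');Ws=world(s)
mk=(np.linalg.norm(Ws-P0,axis=-1)<.06);P=Ws[mk]
for _ in range(8):
    c=P.mean(0);n=np.linalg.svd(P-c)[2][2];n*=np.sign(n[2]);P=Ws[mk];P=P[abs((P-c)@n)<.004]
print('scene',len(P),c,n,np.arccos(n[2]),np.degrees(np.arctan2(-n[1],-n[0])))
print(np.histogram((Ws[mk]-c)@n*1000,np.arange(-8,9))[0])
E
```

```text
dock [560.9 134.9] [217.   76.7] 22.54 4906
dockbase [578.4 101.7] [224.3 151.1] 22.38 1502
pedal [521.1 241. ] [ 79.5 323.5] 48.29 997
pad [508.3 236.2] [ 48.6 312.1] 49.51 456
[0.6042045  0.1534573  0.11957816] [195.20175439 429.52412281]
console [465.5 328. ] [172.2 120.1] 20.68 2434
frame grey 2437 [0.47468128 0.33117387 0.09921812] [-0.45744249 -0.16976493  0.87288386] tilt 0.5097144715107639 yaw 20.360772579888163 P0 off -9.168811008424321e-05
[ 23  23  27  53 151 265 394 416 405 376 277 153  73  34  22  12]
inner 436 [0.47315566 0.33028618 0.0969037 ] [-0.44643522 -0.17461206  0.87761394] tilt 0.4999345498505633 yaw 21.36172021671678 P0 off 0.001076903246809729
[  0   0   0   0   7  40  63  96 121  70  34   5   0   0   0   0]
scene 3257 [0.47071985 0.32836091 0.09711676] [-0.45696475 -0.16924722  0.87323456] 0.5089952626344432 20.32324902329079
[ 27  30  56  72 174 372 527 587 551 487 374 185  63  36  27  36]
```

The dock yaw is about 22.5° with its origin near (0.561,0.135). The reader yaw is about 20.6° and its head tilt about 0.508. The tool can't tilt, so the carrier will have to pivot in the jaws about tool y. First, turn the tool to the dock's yaw and go above the pad.

```bash
cat >> h.py <<'E'
def to(p,yaw=None):
    o=get_obs(); M=R.from_euler('xyz',o['ee_rot']).as_matrix()
    d=M.T@(np.array(p)-o['tool_pos'])*1000
    print('t',round(o['time'],2),'pos',o['tool_pos'].round(4),'rot',np.degrees(o['ee_rot']).round(2),'F',o['wrist_force'].round(1),'w',round(o['width'],4),'-> mm',d.round(1), '' if yaw is None else 'turn %.1f'%((np.degrees(o['ee_rot'][2])-yaw+180)%360-180))
E
python3 -m creep '[[[0,0,0,-9.4],[0,0,0,-9.4],[0,0,0,-9.4],[0,0,0,-9.3],[-23,-44,0,0],[-23,-44,0,0],[-23,-44,0,0],[-23,-44,0,0]]]' 0
python3 -m creep '[[[-23,-44,0,0],[-23,-44,0,0],[-23,-44,0,0],[-23,-44,0,0],[-23,-44,0,0],[-23,-44,0,0],[0,0,0,0],[0,0,0,0]]]'
python3 -c "
from h import *
to([.600,.151,.135],202.5)"
```

```text
time: 1.1
tool_pos: [0.2959, 0.4023, 0.205]
ee_rot: [-3.141, -0.001, -2.75]
wrist_force: [1.0, 0.0, -0.0]
width: 0.0173
time: 2.1
tool_pos: [0.5229, 0.2124, 0.2049]
ee_rot: [3.141, -0.001, -2.75]
wrist_force: [0.4, 0.1, 0.6]
width: 0.0004
t 2.1 pos [0.5229 0.2124 0.2049] rot [ 1.7995e+02 -8.0000e-02 -1.5757e+02] F [0.4 0.1 0.6] w 0.0004 -> mm [-47.9 -86.2  69.7] turn -0.1
```

```bash
python3 -m creep '[[[-24,-43,0,0],[-24,-43,0,0],[0,0,35,0],[0,0,35,0],[0,0,5,0],[0,0,0,0]]]'
python3 - <<'E'
from h import *
to([.600,.151,.115],202.5)
s=grab('scene');t=grab('top')
a=cv2.resize(s['color'][200:390,395:515],None,fx=3,fy=3,interpolation=cv2.INTER_CUBIC)
b=cv2.resize(t['color'][140:300,360:480],None,fx=3.5,fy=3.5,interpolation=cv2.INTER_CUBIC)
im=np.zeros((600,800,3),np.uint8); im[:a.shape[0],:360]=a; im[:b.shape[0],370:370+b.shape[1]]=b
cv2.imwrite('pics/press.png',im[:,:,::-1])
E
```

```text
time: 2.85
tool_pos: [0.6003, 0.1522, 0.1313]
ee_rot: [3.142, 0.001, -2.748]
wrist_force: [0.8, 0.8, 0.8]
width: 0.0005
t 2.85 pos [0.6003 0.1522 0.1313] rot [ 1.8000e+02  4.0000e-02 -1.5747e+02] F [0.8 0.8 0.8] w 0.0005 -> mm [ 0.7 -1.  16.3] turn 0.0
```

View pics/press.png

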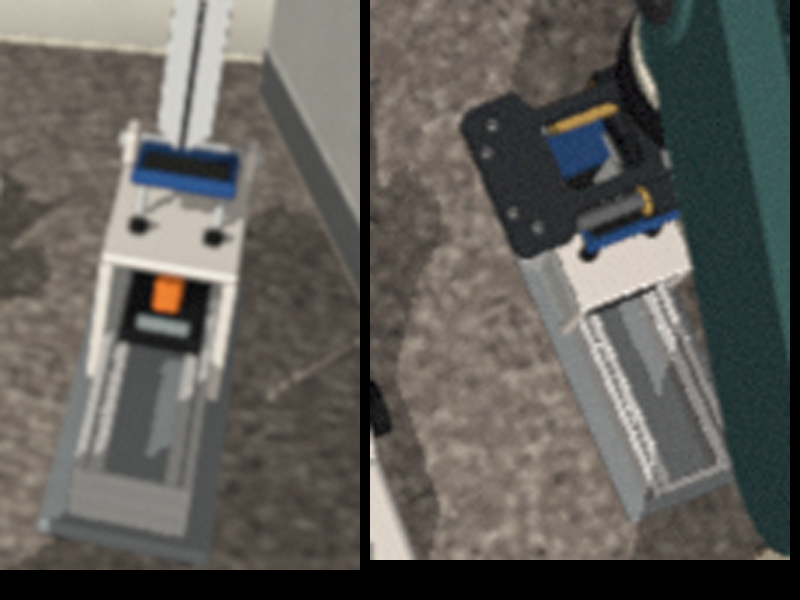

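The shut fingers stand centrally over the black pad (left crop, fingertips at (187,145), pad at (187,165)). Pressing now.

```bash
python3 -m creep '[[[0,0,8,0],[0,0,8,0],[0,0,4,0],[0,0,4,0],[0,0,3,0],[0,0,3,0],[0,0,0,0]]]'
python3 -m creep '[[[0,0,2,0],[0,0,0,0]]]'
```

```text
time: 3.82
tool_pos: [0.5996, 0.1504, 0.1017]
ee_rot: [-3.141, -0.002, -2.75]
wrist_force: [-3.8, -1.7, 6.5]
width: 0.0003
time: 4.08
tool_pos: [0.5995, 0.1504, 0.1001]
ee_rot: [-3.141, -0.002, -2.75]
wrist_force: [-5.7, -2.3, 8.1]
width: 0.0005
```

```bash
python3 -m creep '[[[0,0,2,0],[0,0,0,0]]]'
python3 -m creep '[[[0,0,1,0],[0,0,1,0],[0,0,0,0],[0,0,0,0]]]'
python3 - <<'E'
from h import *
to([.6,.15,.2])
s=grab('scene')
W=world(s);hsv=cv2.cvtColor(s['color'],cv2.COLOR_RGB2HSV)
m=(hsv[...,0]<18)&(hsv[...,1]>170)&(hsv[...,2]>130);m[:230]=0;m[:,:400]=0
print(m.sum(),np.median(W[m],0),np.argwhere(m).mean(0))
E
```

```text
time: 4.32
tool_pos: [0.5995, 0.1503, 0.0991]
ee_rot: [-3.141, -0.002, -2.75]
wrist_force: [-7.6, -2.2, 11.3]
width: 0.0004
time: 4.82
tool_pos: [0.5995, 0.1504, 0.099]
ee_rot: [-3.141, -0.001, -2.75]
wrist_force: [-9.1, -2.4, 16.6]
width: 0.0006
t 4.83 pos [0.5995 0.1504 0.099 ] rot [-1.7995e+02 -5.0000e-02 -1.5757e+02] F [-9.1 -2.4 16.6] w 0.0006 -> mm [  -0.2   -0.6 -101. ] 
247 [0.50321707 0.1094916  0.06851863] [325.57489879 445.18218623]
```

At the stop, and the carrier is out. Release, rise, and go above the fin.

```bash
python3 -m creep '[[[0,0,-10,0],[0,0,-20,0],[0,0,-30,0],[0,0,-20,0],[40,0,0,0],[44,0,0,0],[0,0,0,0],[0,0,0,0]]]' 
python3 -m creep '[[[0,0,0,0],[0,0,0,0],[0,0,0,0]]]' 0.6
python3 - <<'E'
from h import *
to([.515,.116,.1],202.5)
for n in('scene','top'):
    s=grab(n)
    W=world(s);hsv=cv2.cvtColor(s['color'],cv2.COLOR_RGB2HSV)
    m=(hsv[...,0]<18)&(hsv[...,1]>170)&(hsv[...,2]>100)
    if n=='top': m[:200]=0;m[300:]=0;m[:,:400]=0;m[:,480:]=0
    else: m[:230]=0;m[:,:400]=0;m[:,490:]=0
    if not m.sum(): print('none');continue
    P=W[m];print(n,m.sum(),P.min(0).round(4),P.max(0).round(4))
    T=P[P[:,2]>.068]; print('top',len(T),T.mean(0))
    a=cv2.resize(s['color'][200:390,395:515] if n=='scene' else s['color'][140:300,360:480],None,fx=3,fy=3,interpolation=cv2.INTER_CUBIC)
    cv2.imwrite(f'pics/fin_{n}.png',a[:,:,::-1])
E
```

```text
time: 5.88
tool_pos: [0.5236, 0.1191, 0.1746]
ee_rot: [-3.142, 0.001, -2.75]
wrist_force: [0.4, 1.0, 0.1]
width: 0.0001
time: 6.25
tool_pos: [0.5235, 0.1192, 0.1743]
ee_rot: [3.141, -0.0, -2.75]
wrist_force: [0.7, 0.7, -0.1]
width: 0.0269
t 6.25 pos [0.5235 0.1192 0.1743] rot [ 1.7999e+02 -1.0000e-02 -1.5755e+02] F [ 0.7  0.7 -0.1] w 0.0269 -> mm [ 9.   0.3 74.3] turn -0.0
scene 304 [-0.1089 -0.1609  0.0407] [0.5553 0.1352 0.567 ]
top 140 [0.50871597 0.11081289 0.0758627 ]
top 20 [0.5005 0.0968 0.0412] [0.5104 0.1136 0.0739]
top 12 [0.50473472 0.10873283 0.07249422]
```

View pics/fin_scene.png

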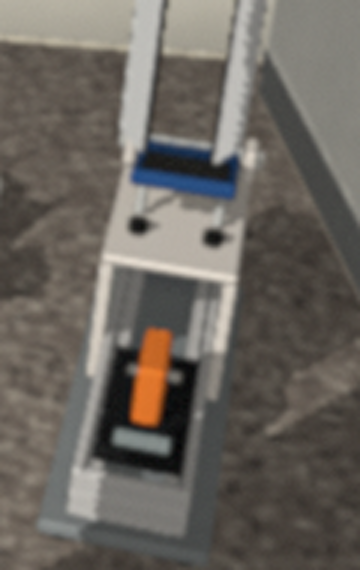

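The carrier lies on the tray with its fin at crop (152,377), between the guides. The fingers stand above and behind it. Now I'll measure the fin's top.

```bash
python3 - <<'E'
from h import *
s=load('scene');W=world(s);hsv=cv2.cvtColor(s['color'],cv2.COLOR_RGB2HSV)
m=(hsv[...,0]<18)&(hsv[...,1]>150)&(hsv[...,2]>100)&(s['depth']>0);m[:230]=0;m[:,:400]=0;m[:,490:]=0
m=comp(m,(446,325));P=W[m];T=P[(P[:,2]>.066)&(P[:,2]<.08)]
a=np.radians(22.5);e=np.array([[np.cos(a),np.sin(a)],[-np.sin(a),np.cos(a)]])
D=(T[:,:2]-[.561,.135])@e.T*1000
print(len(P),len(T),T.mean(0),'dock xy',D.mean(0),np.percentile(D,[3,97],axis=0),np.median(T[:,2]))
r=cv2.minAreaRect(D.astype(np.float32));print(r)
c=e.T@((np.percentile(D,3,axis=0)+np.percentile(D,97,axis=0))/2/1000)+[.561,.135]
print(c);to([*c,.1]);to([.515,.116,.1])
E
```

```text
315 159 [0.51272303 0.11263046 0.07191313] dock xy [-53.16255301  -2.19196329] [[-66.50352995  -7.7109016 ]
 [-35.00455765   3.5207087 ]] 0.07235567385108656
((-48.924739837646484, -2.0542092323303223), (12.519832611083984, 35.80613708496094), 89.322509765625)
[0.51491114 0.11364165]
t 6.35 pos [0.5232 0.1191 0.1743] rot [ 1.7999e+02 -1.0000e-02 -1.5755e+02] F [ 0.  -0.5  0.1] w 0.0347 -> mm [ 9.8 -1.9 74.3] 
t 6.35 pos [0.5232 0.1191 0.1743] rot [ 1.7999e+02 -1.0000e-02 -1.5755e+02] F [ 0.  -0.5  0.1] w 0.0347 -> mm [ 8.8  0.2 74.3]
```

```bash
python3 -m creep '[[[9.5,-1.5,20,0],[0,0,30,0],[0,0,30,0],[0,0,25,0],[0,0,15,0],[0,0,8,0],[0,0,0,0]]]'
python3 -c "
from h import *
to([.515,.114,.0455],202.5)"
```

```text
time: 7.22
tool_pos: [0.5149, 0.1141, 0.0465]
ee_rot: [3.142, -0.0, -2.75]
wrist_force: [-0.1, -0.1, -0.1]
width: 0.0565
t 7.22 pos [0.5149 0.1141 0.0465] rot [ 180.     -0.   -157.55] F [-0.1 -0.1 -0.1] w 0.0565 -> mm [-0.1 -0.1  1. ] turn -0.1
```

```bash
python3 -m creep '[[[0,0,1,0],[0,0,0,0],[0,0,0,0],[0,0,0,0],[0,0,0,0],[0,0,0,0]]]' 0
python3 -m creep '[[[0,0,-10,0],[0,0,-20,0],[0,0,-30,0],[0,0,-30,0],[0,0,0,0],[0,0,0,0]]]'
python3 - <<'E'
from h import *
to([.515,.114,.135],202.5)
s=grab('scene');cv2.imwrite('pics/lift.png',cv2.resize(s['color'][190:390,380:520],None,fx=3,fy=3,interpolation=cv2.INTER_CUBIC)[:,:,::-1])
E
```

```text
time: 7.98
tool_pos: [0.5149, 0.1139, 0.0456]
ee_rot: [-3.141, 0.0, -2.75]
wrist_force: [-0.1, -0.1, 0.6]
width: 0.0117
time: 8.72
tool_pos: [0.5142, 0.114, 0.1344]
ee_rot: [3.141, -0.001, -2.75]
wrist_force: [-0.2, -0.5, -1.0]
width: 0.0116
t 8.72 pos [0.5142 0.114  0.1344] rot [ 1.7997e+02 -8.0000e-02 -1.5756e+02] F [-0.2 -0.5 -1. ] w 0.0116 -> mm [-0.8 -0.3 -0.6] turn -0.1
```

View pics/lift.png

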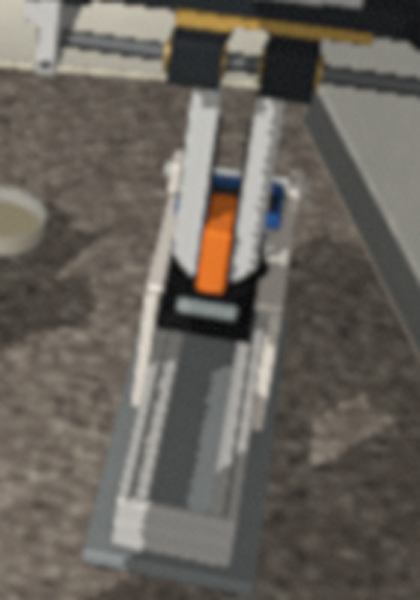

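Held level: the frame hangs square under the fin at crop (210,320). Next, rise, turn to the reader's yaw and go above the window.

```bash
python3 -m creep '[[[0,0,-35,0],[0,0,-35,1.9],[-5,43,0,0],[-6,43,0,0],[-6,44,0,0],[-6,44,0,0],[-5,43,0,0],[0,0,0,0]]]'
python3 - <<'E'
from h import *
to([.4637,.3271,.1296],200.55)
s=grab('scene');t=grab('top')
a=cv2.resize(s['color'][150:360,210:390],None,fx=2.8,fy=2.8,interpolation=cv2.INTER_CUBIC)
cv2.imwrite('pics/over.png',a[:,:,::-1])
E
```

```text
time: 9.78
tool_pos: [0.4631, 0.3291, 0.203]
ee_rot: [3.142, -0.004, -2.779]
wrist_force: [-0.0, -0.6, -0.8]
width: 0.0118
t 9.78 pos [0.4631 0.3291 0.203 ] rot [ 180.     -0.23 -159.2 ] F [-0.  -0.6 -0.8] w 0.0118 -> mm [-0.2 -2.1 73.4] turn 0.2
```

View pics/over.png

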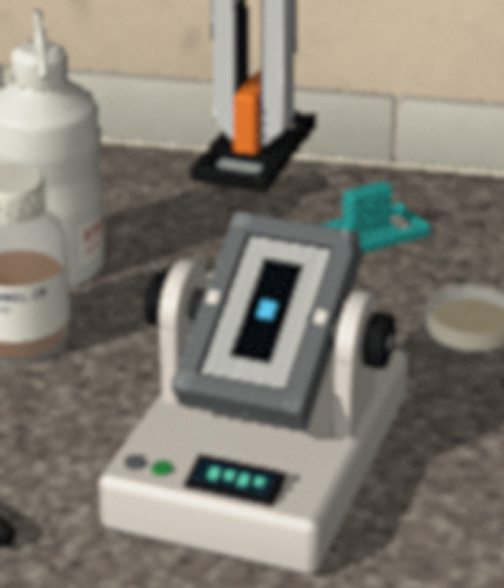

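The carrier hangs level above the head (window centre at (266,309), carrier at (250,155)). I'll lower it so the far end meets the upper part of the plate.

```bash
python3 -m creep '[[[0,-2,25,0],[0,0,25,0],[0,0,15,0],[0,0,6,0],[0,0,0,0],[0,0,0,0]]]'
python3 -m creep '[[[0,0,2,0],[0,0,1,0],[0,0,0,0]]]'
python3 -m creep '[[[0,0,1,0],[0,0,1,0],[0,0,0,0]]]'
python3 -c "
from h import *
to([.4637,.3271,.1296],200.55)"
```

```text
time: 10.62
tool_pos: [0.4662, 0.3254, 0.1357]
ee_rot: [3.141, 0.002, -2.783]
wrist_force: [-0.2, 0.7, 0.2]
width: 0.0118
time: 11.0
tool_pos: [0.4655, 0.3252, 0.1315]
ee_rot: [3.142, 0.0, -2.783]
wrist_force: [0.5, 0.3, 0.0]
width: 0.0118
time: 11.38
tool_pos: [0.4655, 0.3251, 0.1293]
ee_rot: [3.142, -0.0, -2.783]
wrist_force: [-0.6, -0.5, -1.5]
width: 0.012
t 11.38 pos [0.4655 0.3251 0.1293] rot [ 1.8000e+02 -2.0000e-02 -1.5946e+02] F [-0.6 -0.5 -1.5] w 0.012 -> mm [ 1.   2.5 -0.3] turn -0.0
```

```bash
python3 -m creep '[[[1,2.5,0,0],[0,0,1,0],[0,0,1,0],[0,0,0,0]]]'
python3 -m creep '[[[0,0,1,0],[0,0,0.5,0],[0,0,0,0]]]'
python3 -m creep '[[[0,0,1,0],[0,0,0.5,0],[0,0,0,0]]]'
python3 -c "
from h import *
to([.4637,.3271,.1296],200.55)"
```

```text
time: 11.88
tool_pos: [0.4637, 0.3271, 0.1273]
ee_rot: [3.142, -0.0, -2.783]
wrist_force: [0.4, 0.7, -1.3]
width: 0.0115
time: 12.25
tool_pos: [0.4638, 0.3272, 0.126]
ee_rot: [3.141, 0.0, -2.783]
wrist_force: [-0.5, -0.3, 0.2]
width: 0.012
time: 12.62
tool_pos: [0.464, 0.3273, 0.1252]
ee_rot: [3.141, 0.001, -2.783]
wrist_force: [-1.7, -0.3, 3.4]
width: 0.0115
t 12.62 pos [0.464  0.3273 0.1252] rot [ 1.7999e+02  7.0000e-02 -1.5946e+02] F [-1.7 -0.3  3.4] w 0.0115 -> mm [ 0.4 -0.1 -4.4] turn -0.0
```

Contact is at TCP z ≈0.1257, where predicted. Now follow the arc about the far edge so that the carrier pivots in the jaws, watching the force.

```bash
python3 -m creep '[[[0.7,0,1,0],[0.7,0,1,0],[0,0,0,0]]]'
python3 -m creep '[[[0.7,0,1,0],[0.7,0,1.1,0],[0,0,0,0]]]'
python3 -m creep '[[[0.6,0,1.1,0],[0.6,0,1.1,0],[0,0,0,0]]]'
```

```text
time: 13.0
tool_pos: [0.4629, 0.327, 0.1231]
ee_rot: [3.141, 0.002, -2.783]
wrist_force: [-0.3, 0.0, 5.4]
width: 0.012
time: 13.38
tool_pos: [0.4615, 0.3265, 0.1211]
ee_rot: [3.141, 0.002, -2.783]
wrist_force: [-0.1, 0.2, 5.8]
width: 0.0122
time: 13.75
tool_pos: [0.4607, 0.3262, 0.1194]
ee_rot: [3.141, 0.003, -2.783]
wrist_force: [-1.0, 0.5, 7.0]
width: 0.012
```

```bash
python3 -m creep '[[[0.6,0,1.1,0],[0.6,0,1.1,0],[0,0,0,0]]]'
python3 -m creep '[[[0.5,0,1.2,0],[0.5,0,1.2,0],[0,0,0,0]]]'
python3 - <<'E'
from h import *
to([.46,.33,.1])
s=grab('scene')
a=cv2.resize(s['color'][190:330,230:380],None,fx=4,fy=4,interpolation=cv2.INTER_CUBIC)
cv2.imwrite('pics/piv.png',a[:,:,::-1])
E
```

```text
time: 14.12
tool_pos: [0.4598, 0.3259, 0.1176]
ee_rot: [3.141, 0.003, -2.783]
wrist_force: [-0.2, -0.6, 7.5]
width: 0.0119
time: 14.5
tool_pos: [0.4586, 0.3255, 0.115]
ee_rot: [3.141, 0.003, -2.783]
wrist_force: [-1.3, 0.1, 8.9]
width: 0.0117
t 14.5 pos [0.4586 0.3255 0.115 ] rot [ 1.7997e+02  1.5000e-01 -1.5945e+02] F [-1.3  0.1  8.9] w 0.0117 -> mm [-2.9  3.8 15. ]
```

View pics/piv.png

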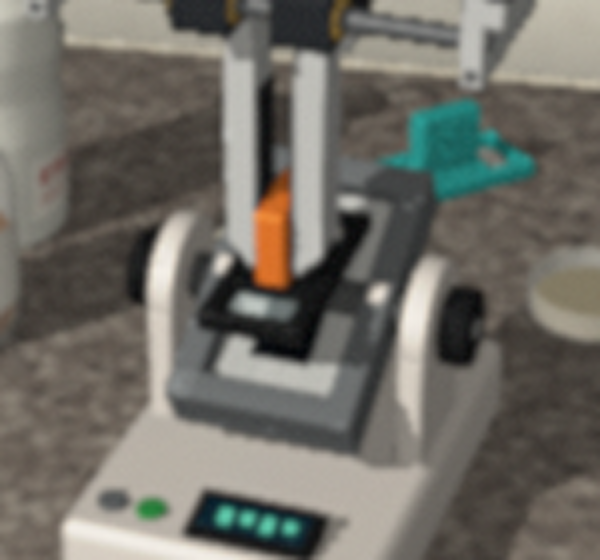

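The far end is in the upper part of the nest and the near end, at crop (255,325), is still raised. I'll measure the carrier's slope from the depth of its black frame.

```bash
cat >> h.py <<'E'
def tilt(name='scene'):
    s=grab(name);W=world(s);C=s['color'].astype(int)
    a=np.radians(20.55);e=np.array([[np.cos(a),np.sin(a)],[-np.sin(a),np.cos(a)]])
    O=np.array([.4715,.33]);L=np.dstack([(W[...,:2]-O)@e.T,W[...,2]])*1000
    m=(s['depth']>0)&(C.max(-1)<50)&(abs(L[...,1])<19)&(abs(L[...,0])<55)&(L[...,2]>70)&(L[...,2]<150)
    hs=cv2.cvtColor(s['color'],cv2.COLOR_RGB2HSV); om=(hs[...,0]<18)&(hs[...,1]>150)&(hs[...,2]>80)&(abs(L[...,0])<60)&(abs(L[...,1])<20)
    # height above rest plate
    n=np.array([-np.sin(.508),0,np.cos(.508)]);q=(L-[0,0,97.5])@n
    m&=q>4
    P=L[m]
    for _ in range(10):
        f=np.polyfit(P[:,0],P[:,2],1);P2=L[m];P=P2[abs(P2[:,2]-np.polyval(f,P2[:,0]))<4]
    print(name,m.sum(),len(P),'slope rad',np.arctan(f[0]),'z0',f[1],'x range',np.percentile(P[:,0],[2,98]).round(1),'q',np.percentile(q[m],[2,50,98]).round(1))
    if om.sum()>10:
        o=L[om];print(' fin',om.sum(),'pc',o.min(0).round(1),o.max(0).round(1))
E
python3 -c "
from h import *
tilt();tilt('top')"
```

```text
scene 395 350 slope rad 0.09168792554635467 z0 113.25477822148372 x range [-51.4  19.5] q [ 5.5 27.2 49.3]
 fin 205 pc [-31.7  -5.  110.4] [  0.6   9.  144.8]
top 51 49 slope rad -0.05984413096956789 z0 107.56713201639191 x range [-48.  -39.8] q [28.5 33.3 36.2]
```

Only about 0.1 rad of pivot so far; the plate sank and the edge slid downhill instead. A better lever is to rest the underside's far end on the head's upper rim, pre-tilt it there, and then set it in the nest.

```bash
python3 -m creep '[[[0,0,-10,0],[0,0,-13,0],[0,0,-10,0],[-13,0,0,0],[-13,0,0,0],[0,0,0,0],[0,0,0,0]]]'
python3 -c "
from h import *
to([.4715+.936*.0125,.33+.351*.0125,.14],200.55);tilt()"
python3 -m creep '[[[0,0,4,0],[0,0,4,0],[0,0,0,0]]]'
```

```text
time: 15.52
tool_pos: [0.4821, 0.334, 0.1458]
ee_rot: [-3.141, -0.002, -2.783]
wrist_force: [-0.5, -0.7, -0.7]
width: 0.012
t 15.53 pos [0.4821 0.334  0.1458] rot [-1.7999e+02 -9.0000e-02 -1.5946e+02] F [-0.5 -0.7 -0.7] w 0.012 -> mm [-1.1  0.   5.8] turn -0.0
scene 369 335 slope rad 0.07943897610715217 z0 141.78311859475423 x range [-26.5  49.8] q [16.6 41.2 51.2]
 fin 191 pc [ -6.   -5.3 141.8] [ 20.6   8.4 175.3]
time: 15.95
tool_pos: [0.4818, 0.3339, 0.1379]
ee_rot: [-3.141, -0.001, -2.783]
wrist_force: [0.7, 0.1, -1.7]
width: 0.0116
```

```bash
python3 -m creep '[[[0,0,1.5,0],[0,0,1.5,0],[0,0,0,0]]]'
python3 -m creep '[[[0,0,1.5,0],[0,0,1.5,0],[0,0,0,0]]]'
python3 -m creep '[[[0,0,1.5,0],[0,0,1.5,0],[0,0,0,0]]]'
```

```text
time: 16.32
tool_pos: [0.4822, 0.3341, 0.1355]
ee_rot: [3.142, -0.0, -2.783]
wrist_force: [-0.1, 0.2, -1.8]
width: 0.0118
time: 16.7
tool_pos: [0.4824, 0.3342, 0.1347]
ee_rot: [3.141, 0.002, -2.783]
wrist_force: [-4.1, -2.0, 6.8]
width: 0.0117
time: 17.08
tool_pos: [0.4824, 0.3342, 0.1338]
ee_rot: [3.141, 0.003, -2.783]
wrist_force: [-6.0, -3.3, 12.3]
width: 0.0118
```

```bash
python3 -m creep '[[[0,0,1.5,0],[0,0,0,0]]]'
python3 -m creep '[[[0,0,1.5,0],[0,0,0,0]]]'
python3 -m creep '[[[0,0,1.5,0],[0,0,0,0]]]'
python3 -c "
from h import *
tilt()"
```

```text
time: 17.32
tool_pos: [0.4822, 0.3342, 0.1325]
ee_rot: [3.141, 0.003, -2.783]
wrist_force: [-6.1, -3.5, 13.6]
width: 0.0116
time: 17.58
tool_pos: [0.4822, 0.3342, 0.1308]
ee_rot: [3.141, 0.002, -2.783]
wrist_force: [-6.7, -3.4, 12.3]
width: 0.0119
time: 17.82
tool_pos: [0.4822, 0.3341, 0.1292]
ee_rot: [3.141, 0.002, -2.783]
wrist_force: [-6.6, -3.6, 12.8]
width: 0.0119
scene 385 356 slope rad 0.18981729543612186 z0 125.05930337742659 x range [-26.1  49. ] q [ 6.7 25.8 33.7]
 fin 210 pc [ -9.6  -5.4 124.1] [ 21.9   9.8 161.4]
```

It pivots steadily at about 13 N. Continue.

```bash
python3 -m creep '[[[0,0,1.5,0],[0,0,1.5,0],[0,0,0,0]]]'
python3 -m creep '[[[0,0,1.5,0],[0,0,1,0],[0,0,0,0]]]'
python3 - <<'E'
from h import *
tilt()
s=load('scene')
a=cv2.resize(s['color'][170:320,230:380],None,fx=4,fy=4,interpolation=cv2.INTER_CUBIC)
cv2.imwrite('pics/piv2.png',a[:,:,::-1])
E
```

```text
time: 18.25
tool_pos: [0.4822, 0.3342, 0.1267]
ee_rot: [3.141, 0.003, -2.783]
wrist_force: [-7.2, -4.4, 14.4]
width: 0.012
time: 18.62
tool_pos: [0.4822, 0.3342, 0.1248]
ee_rot: [3.141, 0.003, -2.783]
wrist_force: [-8.0, -4.4, 15.7]
width: 0.012
scene 377 346 slope rad 0.2969750645288433 z0 120.01782152690397 x range [-24.5  48.2] q [ 7.9 20.3 26. ]
 fin 222 pc [-12.6  -5.2 119.3] [ 21.   10.1 158.1]
```

View pics/piv2.png

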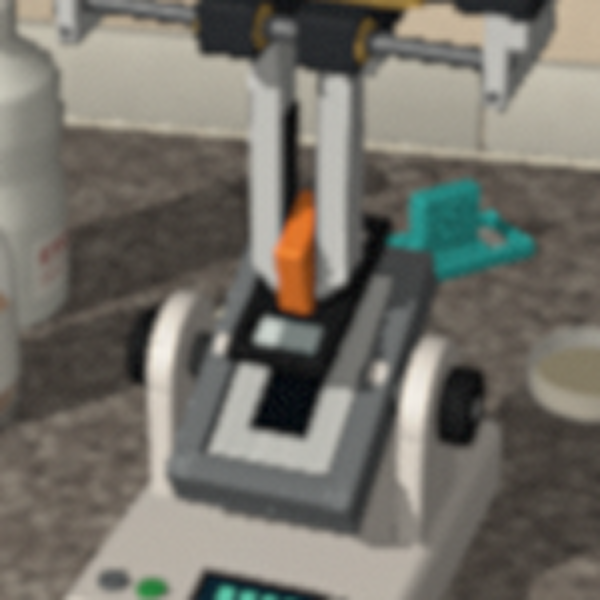

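The fin is visibly leaning with the frame's near end down (crop (275,345)); the estimated tilt is 0.41. Another 2 mm gives about 0.48, after which I lift off.

```bash
python3 -m creep '[[[0,0,1.2,0],[0,0,1,0],[0,0,0,0]]]'
python3 -m creep '[[[0,0,-4,0],[0,0,-8,0],[0,0,-8,0],[0,0,0,0],[0,0,0,0]]]'
python3 - <<'E'
from h import *
# fin top face / side plane -> tilt by fin's top edge
tilt()
s=load('scene');W=world(s);hs=cv2.cvtColor(s['color'],cv2.COLOR_RGB2HSV)
a=np.radians(20.55);e=np.array([[np.cos(a),np.sin(a)],[-np.sin(a),np.cos(a)]])
L=np.dstack([(W[...,:2]-[.4715,.33])@e.T,W[...,2]])*1000
m=(hs[...,0]<18)&(hs[...,1]>150)&(hs[...,2]>80)&(abs(L[...,0])<60)&(abs(L[...,1])<20)
v,u=np.nonzero(m)
# front face (pixels in the brightest class) plane fit: slope of x vs z on the leftmost/front columns
P=L[m];lo=[]
for z in np.arange(P[:,2].min(),P[:,2].max(),3):
    q=P[(P[:,2]>=z)&(P[:,2]<z+3)]
    if len(q)>4: lo.append((z+1.5,np.percentile(q[:,0],15),len(q)))
print(np.round(lo,1)); to([.482,.334,.14])
E
```

```text
time: 19.05
tool_pos: [0.4822, 0.3342, 0.1229]
ee_rot: [3.141, 0.003, -2.783]
wrist_force: [-8.1, -4.7, 16.5]
width: 0.0115
time: 19.68
tool_pos: [0.4822, 0.3341, 0.137]
ee_rot: [-3.142, -0.001, -2.783]
wrist_force: [0.1, 0.3, -2.4]
width: 0.0121
scene 404 371 slope rad 0.3452465072118017 z0 131.1088550253833 x range [-23.3  48.9] q [18.8 29.6 34.8]
 fin 227 pc [-13.8  -5.4 128.6] [ 18.3  10.2 170.5]
[[130.1  -0.5   6. ]
 [133.1  -2.3  16. ]
 [136.1  -3.9  12. ]
 [139.1  -4.6  11. ]
 [142.1  -6.   15. ]
 [145.1  -6.8  13. ]
 [148.1  -8.    9. ]
 [151.1  -9.   11. ]
 [154.1  -9.8  16. ]
 [157.1 -11.2  15. ]
 [160.1 -10.1  29. ]
 [163.1  -4.   31. ]
 [166.1   3.3  28. ]
 [169.1  10.5  15. ]]
t 19.73 pos [0.4821 0.334  0.1368] rot [-1.8000e+02 -5.0000e-02 -1.5946e+02] F [ 0.3  0.1 -1.2] w 0.0115 -> mm [ 0.1  0.  -3.2]
```

The tilt is now about 0.4, so roughly 0.1 short; the press will finish it. I'll move into the nest and lower it.

```bash
python3 -m creep '[[[14,0,0,0],[14,0,0,0],[0,0,10,0],[0,0,8,0],[0,0,3,0],[0,0,0,0],[0,0,0,0]]]'
python3 -c "
from h import *
to([.4715-.936*.0165,.33-.351*.0165,.1127],200.55)"
```

```text
time: 20.6
tool_pos: [0.4564, 0.3244, 0.1166]
ee_rot: [3.141, 0.0, -2.783]
wrist_force: [0.6, 0.5, -1.6]
width: 0.0118
t 20.6 pos [0.4564 0.3244 0.1166] rot [ 1.7999e+02  3.0000e-02 -1.5946e+02] F [ 0.6  0.5 -1.6] w 0.0118 -> mm [ 0.4 -0.1  3.9] turn -0.0
```

```bash
python3 -m creep '[[[0,0,3,0],[0,0,1,0],[-0.3,0,1,0],[-0.3,0,1,0],[0,0,0,0]]]'
python3 -m creep '[[[-0.3,0,1,0],[-0.3,0,1,0],[0,0,0,0]]]'
python3 -m creep '[[[-0.3,0,1,0],[-0.3,0,1,0],[0,0,0,0]]]'
python3 -m creep '[[[-0.3,0,1,0],[-0.3,0,1,0],[0,0,0,0]]]'
```

```text
time: 21.22
tool_pos: [0.4566, 0.3245, 0.1103]
ee_rot: [3.142, -0.0, -2.783]
wrist_force: [-0.9, 0.3, -0.7]
width: 0.0117
time: 21.6
tool_pos: [0.4572, 0.3247, 0.1083]
ee_rot: [3.142, -0.0, -2.783]
wrist_force: [-0.2, -0.4, -0.8]
width: 0.0119
time: 21.98
tool_pos: [0.4577, 0.3249, 0.1067]
ee_rot: [3.141, 0.0, -2.783]
wrist_force: [0.1, -1.1, 1.5]
width: 0.0117
time: 22.35
tool_pos: [0.4585, 0.3253, 0.105]
ee_rot: [3.141, 0.001, -2.783]
wrist_force: [-1.6, -0.6, 2.8]
width: 0.0121
```

```bash
python3 -m creep '[[[-0.5,0,0.9,0],[-0.5,0,0.9,0],[0,0,0,0]]]'
python3 -m creep '[[[-0.5,0,0.9,0],[-0.5,0,0.9,0],[0,0,0,0]]]'
python3 -m creep '[[[-0.5,0,0.9,0],[-0.5,0,0.9,0],[0,0,0,0]]]'
cat >> h.py <<'E'
def win():
    o=get_obs();a=np.radians(20.55);p=(o['tool_pos']-[.4715,.33,.0785])*1000
    h=p[0]*np.cos(a)+p[1]*np.sin(a);c,s=np.cos(.508),np.sin(.508)
    f=o['wrist_force'];fh=f[0]*np.cos(a)+f[1]*np.sin(a);fz=f[2]+1.2
    print('t',round(o['time'],2),'G win x %.1f n %.1f y %.1f'%(h*c+p[2]*s,-h*s+p[2]*c,-p[0]*np.sin(a)+p[1]*np.cos(a)),'Fx %.1f Fn %.1f'%(fh*c+fz*s,-fh*s+fz*c),'torque',o['wrist_torque'].round(2))
E
python3 -c "
from h import *
win()"
```

```text
time: 22.72
tool_pos: [0.4595, 0.3256, 0.1032]
ee_rot: [3.141, 0.001, -2.783]
wrist_force: [-1.7, -1.4, 5.3]
width: 0.0118
time: 23.1
tool_pos: [0.4603, 0.3259, 0.1017]
ee_rot: [3.141, 0.001, -2.783]
wrist_force: [-3.0, -2.1, 6.7]
width: 0.0116
time: 23.48
tool_pos: [0.4607, 0.3261, 0.1009]
ee_rot: [3.141, -0.0, -2.783]
wrist_force: [-6.3, -3.3, 11.1]
width: 0.0116
t 23.48 G win x 0.9 n 25.2 y 0.1 Fx -0.2 Fn 14.2 torque [-0.38  0.71 -0.01]
```

```bash
python3 -m creep '[[[-0.5,0,0.9,0],[0,0,0,0]]]'
python3 -m creep '[[[-0.5,0,0.9,0],[0,0,0,0]]]'
python3 -c "
from h import *
win()"
python3 -m creep '[[[-0.5,0,0.9,0],[0,0,0,0],[0,0,0,0]]]'
python3 - <<'E'
from h import *
win(); tilt()
s=load('scene')
a=cv2.resize(s['color'][190:330,230:380],None,fx=4,fy=4,interpolation=cv2.INTER_CUBIC)
cv2.imwrite('pics/fit.png',a[:,:,::-1])
E
```

```text
time: 23.72
tool_pos: [0.4608, 0.3261, 0.1004]
ee_rot: [3.142, -0.001, -2.783]
wrist_force: [-7.4, -4.3, 13.2]
width: 0.0118
time: 23.98
tool_pos: [0.4609, 0.3262, 0.0996]
ee_rot: [3.142, -0.002, -2.783]
wrist_force: [-8.5, -4.6, 14.4]
width: 0.012
t 23.98 G win x 0.4 n 23.9 y 0.1 Fx -0.8 Fn 18.3 torque [-0.62  1.14 -0.04]
time: 24.35
tool_pos: [0.4609, 0.3262, 0.0995]
ee_rot: [-3.142, -0.002, -2.783]
wrist_force: [-11.2, -4.8, 17.6]
width: 0.012
t 24.35 G win x 0.4 n 23.8 y 0.1 Fx -1.5 Fn 22.4 torque [-0.86  1.57 -0.05]
scene 338 298 slope rad 0.40953219162816384 z0 102.76933363908459 x range [-45.7  -1.4] q [ 4.3  7.7 46.7]
 fin 240 pc [-36.2  -5.7  91.8] [ -5.8  11.8 132.8]
```

View pics/fit.png

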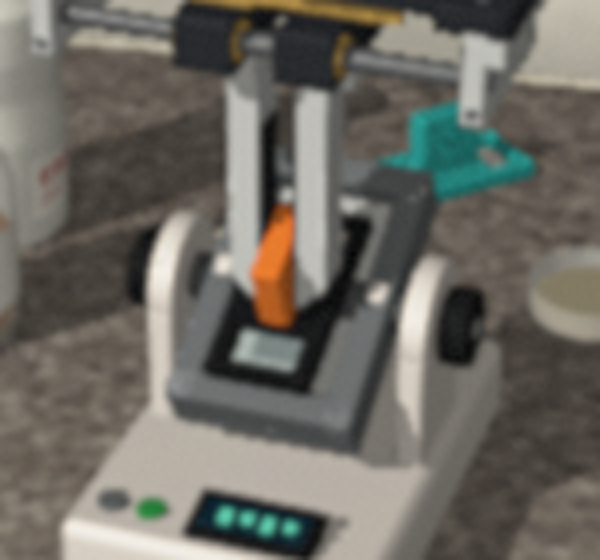

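It sits inside the frame: near end at (255,370), even borders, plus a hard stop (force rising with no travel). As a flatness check, I'll compare the carrier back's height at its near and far ends.

```bash
python3 - <<'E'
from h import *
a=np.radians(20.55);e=np.array([[np.cos(a),np.sin(a)],[-np.sin(a),np.cos(a)]])
for n in('scene','top'):
    s=grab(n);W=world(s);C=s['color'].astype(int).max(-1)
    h=(W[...,:2]-[.4715,.33])@e.T*1000;v=(W[...,2]-.0975)*1000;c,k=np.cos(.508),np.sin(.508)
    x=h[...,0]*c+v*k;q=-h[...,0]*k+v*c;y=h[...,1]
    ok=(s['depth']>0)&(abs(q)<9)
    car=ok&(abs(y)<18)&(C<60)
    for lo,hi in((-38,-30),(-30,-20),(-20,-10),(10,20),(20,30),(30,38)):
        m=car&(x>lo)&(x<hi); print(n,lo,hi,m.sum(),q[m].mean().round(2) if m.sum() else '')
    m=car&(abs(x)<38); 
    if m.sum()>30:
        A=np.c_[x[m],y[m],np.ones(m.sum())];print(' carrier plane',np.linalg.lstsq(A,q[m],rcond=None)[0].round(4))
    fr=ok&(C>60)&(abs(abs(y)-30)<4)&(abs(x)<50);A=np.c_[x[fr],y[fr],np.ones(fr.sum())];print(' frame plane',fr.sum(),np.linalg.lstsq(A,q[fr],rcond=None)[0].round(4))
win()
E
```

```text
scene -38 -30 18 7.73
scene -30 -20 68 7.11
scene -20 -10 59 6.07
scene 10 20 16 3.65
scene 20 30 27 1.02
scene 30 38 5 -0.85
 carrier plane [-1.2080e-01 -1.0000e-04  4.0752e+00]
 frame plane 499 [0.0032 0.004  2.0519]
top -38 -30 4 8.04
top -30 -20 0 
top -20 -10 0 
top 10 20 0 
top 20 30 0 
top 30 38 0 
 frame plane 49 [ 0.0578 -0.0044  4.0864]
t 24.5 G win x 0.4 n 23.8 y 0.1 Fx -2.1 Fn 21.9 torque [-0.78  1.58 -0.07]
```

The numbers disagree with the picture. The back is still about 0.12 rad short, with its near end about 5 mm high, and that end at x≈-43 is probably resting on the lower frame edge. Back off 8 mm, shift 3.5 mm up the slope, and press again.

```bash
python3 -m creep '[[[1.9,0,-3.5,0],[2,0,-3.5,0],[-1.5,0,-0.9,0],[-1.5,0,-0.9,0],[0,0,0,0]]]'
python3 -c "
from h import *
win()"
python3 -m creep '[[[-1,0,1.8,0],[-1,0,1.8,0],[-0.5,0,0.9,0],[0,0,0,0]]]'
python3 -m creep '[[[-0.5,0,0.9,0],[-0.5,0,0.9,0],[0,0,0,0]]]'
python3 -c "
from h import *
win()"
```

```text
time: 25.12
tool_pos: [0.4602, 0.3259, 0.1038]
ee_rot: [-3.142, -0.005, -2.783]
wrist_force: [-4.8, -2.5, 3.2]
width: 0.0116
t 25.12 G win x 1.8 n 27.9 y 0.1 Fx -2.6 Fn 6.4 torque [-0.21  0.83  0.02]
time: 25.62
tool_pos: [0.462, 0.3266, 0.1006]
ee_rot: [-3.141, -0.005, -2.783]
wrist_force: [-8.4, -3.2, 7.9]
width: 0.012
time: 26.0
tool_pos: [0.4621, 0.3267, 0.1002]
ee_rot: [-3.141, -0.007, -2.783]
wrist_force: [-12.8, -6.7, 14.4]
width: 0.0117
t 26.0 G win x 1.9 n 23.8 y 0.2 Fx -4.9 Fn 20.6 torque [-0.85  1.91 -0.05]
```

```bash
cat >> h.py <<'E'
def plane(show=None):
    a=np.radians(20.55);e=np.array([[np.cos(a),np.sin(a)],[-np.sin(a),np.cos(a)]])
    s=grab('scene');W=world(s);C=s['color'].astype(int).max(-1)
    h=(W[...,:2]-[.4715,.33])@e.T*1000;v=(W[...,2]-.0975)*1000;c,k=np.cos(.508),np.sin(.508)
    x=h[...,0]*c+v*k;q=-h[...,0]*k+v*c;y=h[...,1];ok=(s['depth']>0)&(q>-8)&(q<14)
    m=ok&(abs(y)<17)&(C<60)&(abs(x)<60)
    b=[(lo,int(((x>lo)&(x<lo+6)&m).sum()),round(float(np.median(q[m&(x>lo)&(x<lo+6)])),1)) for lo in range(-54,54,6) if (m&(x>lo)&(x<lo+6)).sum()>2]
    print(b); mm=m&(abs(x)<38);print('plane',np.polyfit(x[mm],q[mm],1).round(3))
    f=ok&(C>60)&(abs(y)<18)
    for lo in (-56,-53,-50,-47,-44,44,47,50,53):
        g=f&(x>lo)&(x<lo+3); print('frame',lo,g.sum(),round(float(np.median(q[g])),1) if g.sum() else '',end=' ')
    print(); win()
    if show: cv2.imwrite(f'pics/{show}.png',cv2.resize(s['color'][215:310,260:350],None,fx=6,fy=6,interpolation=cv2.INTER_CUBIC)[:,:,::-1])
E
python3 -c "
from h import *
plane('fit2')"
```

```text
[(-48, 80, 8.4), (-42, 31, 9.1), (-36, 17, 8.4), (-30, 20, 7.4), (-24, 56, 6.8), (-18, 37, 6.7), (-12, 21, 5.4), (-6, 8, 5.8), (0, 5, 4.9), (6, 5, 3.5), (12, 6, 2.5), (18, 10, 1.4), (24, 11, 1.4), (30, 8, -0.8), (42, 4, -4.8)]
plane [-0.123  4.336]
frame -56 98 -0.6 frame -53 44 1.7 frame -50 47 2.1 frame -47 40 1.7 frame -44 3 0.8 frame 44 34 1.3 frame 47 18 2.1 frame 50 17 2.0 frame 53 16 1.9 
t 26.05 G win x 1.8 n 23.7 y 0.2 Fx -4.8 Fn 19.8 torque [-0.91  1.92 -0.06]
```

View pics/fit2.png

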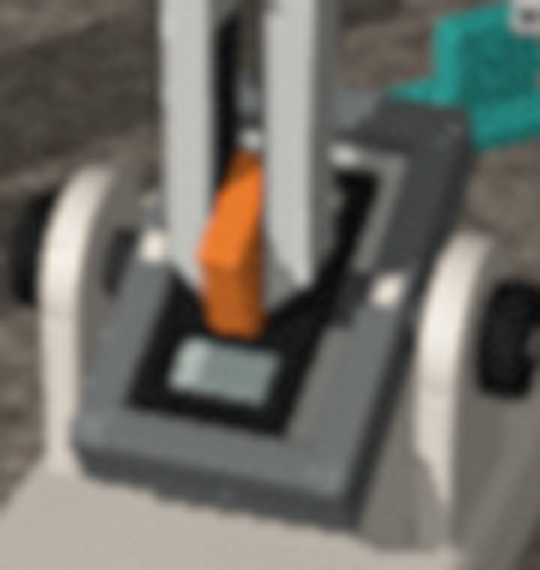

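The near end at crop (210,410) rests on the lower frame edge, while bare plate shows beyond the far end at (345,160). The carrier is about 5–6 mm too far downhill. Lift clear, shift 6 mm uphill, and verify.

```bash
python3 -m creep '[[[2.4,0,-4.4,0],[2.4,0,-4.4,0],[2,0,-3.5,0],[-2.6,0,-1.5,0],[-2.6,0,-1.5,0],[0,0,0,0],[0,0,0,0]]]'
python3 -c "
from h import *
plane()"
```

```text
time: 26.92
tool_pos: [0.4636, 0.327, 0.1139]
ee_rot: [3.142, -0.0, -2.783]
wrist_force: [-0.5, 0.1, -1.2]
width: 0.0117
[(12, 3, 13.4), (18, 5, 12.5), (24, 8, 13.4), (30, 9, 12.7), (36, 11, 11.8)]
plane [-0.022 13.33 ]
frame -56 95 -0.5 frame -53 45 1.6 frame -50 46 1.7 frame -47 43 1.5 frame -44 26 -0.0 frame 44 1 -3.0 frame 47 8 1.8 frame 50 22 1.9 frame 53 14 1.8 
t 26.98 G win x 9.8 n 35.1 y 0.1 Fx -0.4 Fn 0.7 torque [ 0.08  0.06 -0.05]
```

```bash
python3 -m creep '[[[1.3,0,0.7,0],[-1.5,0,2.6,0],[-1.5,0,2.6,0],[-0.5,0,0.9,0],[0,0,0,0]]]'
python3 -c "
from h import *
win()"
python3 -m creep '[[[-0.5,0,0.9,0],[-0.5,0,0.9,0],[0,0,0,0]]]'
python3 -m creep '[[[-0.5,0,0.9,0],[-0.5,0,0.9,0],[0,0,0,0]]]'
python3 -c "
from h import *
plane()"
```

```text
time: 27.6
tool_pos: [0.4653, 0.3278, 0.1077]
ee_rot: [3.142, -0.0, -2.783]
wrist_force: [-2.7, -1.0, 3.0]
width: 0.0119
t 27.6 G win x 8.4 n 28.7 y 0.1 Fx -0.4 Fn 5.1 torque [-0.12  0.4  -0.02]
time: 27.98
tool_pos: [0.4663, 0.3282, 0.1057]
ee_rot: [3.141, -0.0, -2.783]
wrist_force: [-4.9, -1.4, 5.2]
width: 0.0121
time: 28.35
tool_pos: [0.4672, 0.3285, 0.104]
ee_rot: [3.141, -0.0, -2.783]
wrist_force: [-4.6, -3.0, 5.7]
width: 0.0121
[(-42, 66, 9.3), (-36, 37, 9.9), (-30, 16, 9.6), (-24, 20, 8.5), (-18, 53, 8.3), (-12, 36, 7.1), (-6, 16, 6.8), (0, 10, 5.8), (6, 7, 4.7), (12, 6, 4.9), (18, 9, 3.5), (24, 9, 3.0), (30, 12, 2.6), (36, 16, 1.1), (42, 8, -3.4)]
plane [-0.104  6.12 ]
frame -56 99 -1.4 frame -53 50 2.2 frame -50 37 2.1 frame -47 44 1.6 frame -44 4 1.0 frame 44 29 0.8 frame 47 14 1.1 frame 50 21 2.3 frame 53 17 1.8 
t 28.4 G win x 8.4 n 24.6 y 0.1 Fx -1.8 Fn 9.0 torque [-0.32  0.72  0.02]
```

Centred now (ends at about -40 and +41). Follow the arc, which is nearly vertical, to rotate the near end down.

```bash
python3 -m creep '[[[0,0,1.2,0],[0,0,1.2,0],[0,0,0,0]]]'
python3 -m creep '[[[0,0,1.2,0],[0,0,0,0]]]'
python3 -c "
from h import *
win()"
python3 -m creep '[[[0,0,1.2,0],[0,0,0,0]]]'
python3 -c "
from h import *
plane()"
```

```text
time: 28.78
tool_pos: [0.4676, 0.3287, 0.1032]
ee_rot: [3.141, 0.001, -2.783]
wrist_force: [-6.5, -2.4, 10.6]
width: 0.0114
time: 29.02
tool_pos: [0.4677, 0.3287, 0.1026]
ee_rot: [3.141, 0.002, -2.783]
wrist_force: [-7.5, -3.5, 12.2]
width: 0.0117
t 29.02 G win x 8.2 n 23.0 y 0.1 Fx -0.7 Fn 15.7 torque [-0.55  0.86 -0.02]
time: 29.28
tool_pos: [0.4678, 0.3288, 0.1016]
ee_rot: [3.141, 0.002, -2.783]
wrist_force: [-7.8, -3.3, 13.7]
width: 0.0119
[(-42, 67, 5.2), (-36, 34, 5.4), (-30, 16, 5.4), (-24, 23, 4.9), (-18, 50, 4.4), (-12, 36, 4.7), (-6, 17, 3.0), (0, 12, 3.4), (6, 7, 3.7), (12, 7, 2.7), (18, 9, 1.7), (24, 11, 1.3), (30, 14, 0.8), (36, 17, 0.4), (42, 11, -5.2)]
plane [-0.064  3.306]
frame -56 89 -0.5 frame -53 45 2.2 frame -50 44 2.1 frame -47 45 1.6 frame -44 4 -0.6 frame 44 36 0.8 frame 47 14 2.5 frame 50 15 1.4 frame 53 18 1.6 
t 29.32 G win x 7.8 n 22.1 y 0.1 Fx -1.3 Fn 16.4 torque [-0.43  0.87 -0.01]
```

Rotating as wanted (deficit 0.12 → 0.064). Continue.

```bash
python3 -m creep '[[[0.1,0,1.2,0],[0,0,0,0]]]'
python3 -m creep '[[[0.1,0,1.2,0],[0,0,0,0]]]'
python3 -c "
from h import *
plane()"
python3 -m creep '[[[0.1,0,1,0],[0,0,0,0]]]'
python3 -c "
from h import *
plane()"
```

```text
time: 29.58
tool_pos: [0.4679, 0.3288, 0.1005]
ee_rot: [3.141, 0.003, -2.783]
wrist_force: [-7.1, -3.4, 12.8]
width: 0.0119
time: 29.82
tool_pos: [0.4681, 0.3289, 0.0996]
ee_rot: [3.141, 0.004, -2.783]
wrist_force: [-7.2, -3.9, 13.0]
width: 0.0118
[(-42, 68, 1.1), (-36, 23, 1.4), (-30, 22, 1.7), (-24, 24, 1.9), (-18, 50, 0.9), (-12, 39, 1.1), (-6, 16, 1.6), (0, 7, 1.4), (6, 7, 1.7), (12, 4, 0.4), (18, 9, 1.2), (24, 12, 0.8), (30, 14, 0.8), (36, 23, -0.1), (42, 10, -4.5)]
plane [-0.011  1.079]
frame -56 83 -1.2 frame -53 47 1.8 frame -50 47 1.7 frame -47 40 1.7 frame -44 5 0.5 frame 44 26 0.7 frame 47 19 2.3 frame 50 18 1.3 frame 53 17 1.4 
t 29.88 G win x 7.2 n 20.2 y 0.1 Fx 1.1 Fn 16.1 torque [-0.46  0.73  0.01]
time: 30.12
tool_pos: [0.4682, 0.3289, 0.0995]
ee_rot: [3.141, 0.005, -2.783]
wrist_force: [-7.9, -3.5, 14.9]
width: 0.0118
[(-42, 68, 0.9), (-36, 24, 0.5), (-30, 18, 1.6), (-24, 30, 1.1), (-18, 52, 1.2), (-12, 40, 0.6), (-6, 17, 1.0), (0, 7, 1.0), (6, 7, 0.3), (12, 4, -0.3), (18, 9, 0.2), (24, 9, 0.2), (30, 20, 0.7), (36, 15, 1.0), (42, 8, -5.5)]
plane [-0.008  0.793]
frame -56 95 -1.0 frame -53 43 1.9 frame -50 47 1.8 frame -47 38 1.9 frame -44 8 0.5 frame 44 32 0.0 frame 47 17 2.0 frame 50 19 1.6 frame 53 13 2.0 
t 30.18 G win x 7.1 n 20.0 y 0.1 Fx 1.4 Fn 18.7 torque [-0.58  0.95 -0.02]
```

Flush now (slope within 0.01), with the back 1 mm below the frame as expected with the plate home. One firmer nudge along the normal, settle, and check.

```bash
python3 -m creep '[[[-0.3,0,0.9,0],[-0.2,0,0.6,0],[0,0,0,0],[0,0,0,0],[0,0,0,0],[0,0,0,0]]]'
python3 -c "
from h import *
plane('final')"
python3 -m creep '[[[0,0,0,0],[0,0,0,0],[0,0,0,0],[0,0,0,0]]]'
python3 -c "
from h import *
plane()"
```

```text
time: 30.92
tool_pos: [0.4682, 0.3289, 0.0994]
ee_rot: [3.141, 0.004, -2.783]
wrist_force: [-11.2, -6.4, 21.2]
width: 0.012
[(-42, 67, 0.8), (-36, 26, 1.0), (-30, 17, 0.8), (-24, 31, 1.3), (-18, 49, 1.1), (-12, 31, 0.6), (-6, 18, 0.3), (0, 10, 0.4), (6, 7, 0.3), (12, 5, 0.1), (18, 10, 0.7), (24, 9, 1.5), (30, 16, 0.4), (36, 20, 0.4), (42, 12, -5.3)]
plane [-0.008  0.788]
frame -56 93 -0.5 frame -53 46 1.8 frame -50 47 1.9 frame -47 41 2.2 frame -44 4 0.3 frame 44 31 1.0 frame 47 17 2.2 frame 50 14 1.9 frame 53 18 1.3 
t 30.98 G win x 7.1 n 20.0 y 0.1 Fx 1.0 Fn 25.7 torque [-0.89  1.41 -0.02]
time: 31.48
tool_pos: [0.4682, 0.3289, 0.0994]
ee_rot: [3.141, 0.004, -2.783]
wrist_force: [-10.6, -5.7, 22.2]
width: 0.0121
[(-42, 63, 1.1), (-36, 29, 0.6), (-30, 18, 0.9), (-24, 27, 1.2), (-18, 54, 0.9), (-12, 29, 1.2), (-6, 19, 0.5), (0, 10, 0.4), (6, 4, -0.3), (12, 7, 0.7), (18, 8, 0.4), (24, 8, 0.3), (30, 15, 0.0), (36, 22, -0.5), (42, 10, -4.9)]
plane [-0.016  0.56 ]
frame -56 94 -0.6 frame -53 41 1.8 frame -50 46 1.8 frame -47 35 2.0 frame -44 10 0.3 frame 44 32 -0.2 frame 47 18 2.4 frame 50 17 1.7 frame 53 12 1.7 
t 31.52 G win x 7.1 n 20.0 y 0.1 Fx 0.4 Fn 25.5 torque [-0.82  1.45 -0.01]
```

View pics/final.png

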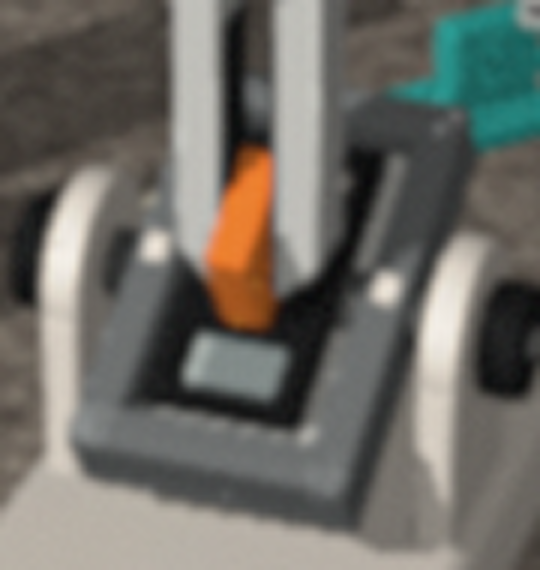

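The picture agrees: the carrier sits inside the frame with the plate showing evenly along its near edge (crop (230,420)), and it is still held by the fin at (240,245). Force, pose and slope are steady, so I'm handing in.

```bash
python3 -c "
from bench import ticket
print(ticket.close_job())"
```

```text
the job is handed in; nothing more can be done
None
```

I handed the job in at about 31.5 s with the carrier still gripped and pressed in the reader window. The hand-in reported no verdict.

- **Feeding and pickup:** I pressed the pedal to its stop (tip at z 0.099 m, force rising), gripped the carrier by its orange fin and lifted it clear of the tray.
- **Tilting:** The tool itself cannot tilt, so I pivoted the carrier in the jaws by pressing its far end on the reader head's upper rim, then set it in the nest.
- **Failed attempts:**
  - Pivoting it directly on the plate gave only about 0.1 rad of tilt.
  - My first seating looked fine in the picture, but depth showed it 0.12 rad off, with its near end on the lower frame edge. I lifted it, moved it uphill and pressed again.
- **Last checks:**
  - The carrier's back is flush with the window to about 0.008–0.016 rad (limit 0.035).
  - The back lies about 1 mm below the frame, which fits the plate being fully home.
  - The normal force is about 25 N and steady, and the tool pose did not change over the last 0.5 s.
- **Loose ends:** The tool position disagrees with the carrier's seat by about 4 mm in height and about 7 mm along the slope. Some of that is probably the fin slipping in the jaws, so I trusted the depth readings instead. I did not measure the bystanders again at the end; nothing suggested contact with them.

I viewed 12 pictures, two over the budget, to sort out the bad seating.

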